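# Put the battery pack on charge: lever up the dock's cover and slide the pack home

### The job

Lever the charging dock's cover open with the scraper blade, not with the gripper, swing it right back, and lay the scraper flat on the bench again. Then set the slide-on battery pack on the dock's apron, tabbed end away from the shoe, and slide it along the T-shaped shoe until it is fully home and both side latches snap into its notches; let go of it. Leave everything else on the bench where it is.

Things in the scene. Friction and masses are not known exactly. Their poses are not given: they have to be found in the camera images.
- dock: Charging dock, black, fixed: deck 200 (x) x 116 (y) mm, top 30 mm above the bench; nothing on it is wider. Origin: centre of its underside. +x is the way the pack slides on (roughly world +y). Apron: the open deck at x -100 to -50 mm, before the cover. Under the cover: T-shaped steel shoe, x -30 to +70; behind it a stop 2 mm past home; latch rollers at x +50, either side, 22 mm high.
- shoe_nose (a point): Tip of the shoe's pointed nose, on the centre line at deck height (dock x -30, z 30 mm). The shoe's stem is 24 mm wide and 9 mm high, its flange 36 mm wide from 9 to 15 mm above the deck. Axes as the dock's.
- pack_home (a point): Where the pack's origin lies when it is fully home, at deck height (dock x +20, z 30 mm). Axes as the dock's; x is the sliding direction.
- cover_hinge (a point): Centre of the cover's hinge axis (dock x +92, z 61 mm). The hinge axis is the dock's y; the axes are the dock's.
- cover_lip (a point): Middle of the lower edge of the cover's front wall; moves with the cover. Closed, it lies at dock x -48 mm, 9 mm above the deck: the blade goes in through this gap along dock +x, as wide as the cover. Behind the 4 mm thick wall there are 16 mm of free depth before the shoe's nose.
- cover (a joint): Angle (rad) of the grey cover over the shoe: 0 closed, its plate level 31 mm above the deck; its front edge, 142 mm from the hinge, rises and swings over to dock +x; stop at 1.95. 112 mm wide, 4 mm thick; front wall reaches 22 mm below the plate. Stiff hinge (1 to 1.5 N at the front edge), stays at any angle. Swing it past 1.3 to make room for pack and gripper.
- latch_left (a joint): Outward travel (m) of the sprung roller on the dock's +y side: 0 when snapped in, about 0.003 while it rides on the pack's side; pushing the pack past both takes about 7 N, plus rubbing; they first touch it 25 mm before home, then pull it the last few mm.
- latch_right (a joint): The same for the roller on the dock's -y side.
- pack: Slide-on battery pack, black, 100 (x) x 62 (y) x 74 (z) mm, 0.3 to 0.6 kg, upright; origin: centre of its underside. Base 24 mm high, 62 mm wide; above that the body is 52 mm wide (y), 96 long: grip there, across y. Sides of the base notched 16 mm long at x = +30 mm. The +x end goes onto the shoe first (within 0.9 rad of dock +x at the start); small grey tab on the -x end.
- pack_slot (a point): Middle of the +x end of the T-slot under the pack, at its underside (pack x +50 mm). The slot runs the whole length: 28 mm wide between 6 mm thick lips, above them 40 mm wide and up to 18 mm high; on the shoe 2 mm play to each side, 3 mm up and down. With its underside on the deck the pack is at the right height to slide on.
- scraper: Scraper lying flat, 0.11 to 0.18 kg: wooden handle 110 x 22 x 20 mm (own x -95 to +15 mm), flat steel blade 40 mm wide, 3 mm thick, out to x = +95; blade underside 3.5 mm, top 6.5 mm above the handle's underside. Origin: at the level of the handle's underside, midway along the tool; x towards the blade's tip. Centre of mass near x = 0.
- scraper_tip (a point): Middle of the blade's end edge, at mid thickness (scraper x +95, z 5 mm).
- stem_pack: A different battery pack, black, with a flat 80 x 64 x 30 mm base and a square tower 44 x 38 mm to 75 mm high; no slot underneath. Leave it. Origin: centre of its underside.
- can: Plain steel can, 60 mm diameter, 120 mm high. Leave it. Origin: centre of its underside.
- block: Solid steel block 100 x 45 x 40 mm. Leave it. Origin: centre of its underside.
- hammer: Hammer 260 mm long, lying flat along its x. Leave it.
- wrench: Wrench 170 mm long, lying flat along its x. Leave it.
- gear: Brass ring, 70 mm outside, 20 mm high, lying flat. Leave it.
- spray: Pale plain can, 52 mm diameter, 140 mm high. Leave it. Origin: centre of its underside.
- file: Dark steel file, 170 x 22 x 10 mm, lying flat along its x, between robot and dock. Leave it.
Mind the look-alikes: they are no part of the job. Leave any green look-alike of the scraper alone.

How it is judged:
By the outcome, as a careful person would: the job done as asked, in the order asked, and still so for the second after the job is handed in, with the robot touching nothing.
It also fails if it takes over 72 s, if anything falls off the work surface, if the arm or the gripper's body presses on something with over 40 N, if the wrist force passes 120 N, or if a joint passes its speed limit or range.

### The arm

A 6-joint arm with a two-finger parallel gripper is mounted at the origin on the work surface. World frame = base frame: x ahead of the robot, y to its left, z up, the work surface at z = 0. Lengths are in m, angles in rad, forces in N, time in s.
With the tool pointing down it reaches from about 0.425 to 1.125 m from the base axis. Payload 14.9 kg.
Tool frame: the origin (TCP) lies midway between the tips of the shut fingers; the grasp point (between the pads) lies 19 mm behind it (manip.hold_point_z is the z of the grasp point in the tool frame, in m); z points along the fingers, y is the line along which they close (so a half turn about z gives the same grasp; the last joint's range is limited). The gripper opens to 91 mm and grips with 3 to 60 N. Pads are 32 mm wide; open, the fingers measure 118 mm over their backs; the gripper's body (76 mm by 178 mm) begins 60 mm behind the grasp point.
Start: joints at [1.14, 0.379, 1.734, -0, 1.028, -0.033], TCP at [0.271, 0.645, 0.214] pointing down, gripper open.
Joint ranges: [-2.77, 2.77], [-0.74, 2.19], [0, 2.66], [-1.06, 4.2], [0.31, 2.87], [-3.08, 3.08]. Speed limits (rad/s): [1.89, 1.89, 2.39, 3.14, 3.14, 3.14].

### API

Orientations are given as a unit quaternion [x, y, z, w].
In Python, from cell import manip gives the robot as it stands.
- The arm moves only by the shell command python3 -m creep 'ROWS'. ROWS is text: rows parted by semicolons, each of 7 numbers parted by spaces: the shift along the world's x, y, z in mm, then the turn, a rotation vector about the world's x, y, z in rad, then the closure, from 0 (fully open) to 1 (shut). A call has 1 to 20 rows; each row is the pose to reach, as a shift and turn from the pose commanded when the call began; what a row does not reach only later rows make up. A row lasts 1/12 s, in which the tool goes at most 41.7 mm and 7.16 degrees, less where a joint would pass 70% of its speed; a pose out of reach is approached as far as the arm can. A call with a gripper value outside its range is refused whole. The fingers move at their own pace and stop on an object; the grip force is fixed at half the most. Time passes only in rows, so rows that repeat a pose let the fingers close. It gives the time, the measured TCP pose, the force, the opening and the grip force at its end, in the units of the state.
- manip.get_state(): the state, without advancing time (a new reading comes with each control period).
- manip.grab_frame(name): name is "scene" or "top" or "wrist"; returns the picture (384x512x3 uint8, red, green, blue); there is no depth.
- manip.get_calibration(name): a dict with "camera_matrix" (3x3 intrinsics, pixels), "rvec" (rotation vector, rad) and "tvec" (3), from world to camera coordinates, as OpenCV has them; the wrist camera has in their place "mount" (4x4, takes a point from camera to tool coordinates, whose origin is the TCP and whose axes are the flange's). Camera axes: x right, y down, z forward; pixel columns grow to the right and rows downward; lengths in m; the calibration is good to about 2 mm. The wrist camera is an equidistant fisheye: a pixel r from the principal point sees the ray r / f radians off the axis. A picture is of the moment at which its call begins: read the wrist's pose just before it. get_calibration takes no time and is no camera call.
- manip.finish_job(): hands the job in; it is judged then, once.
Trained networks look in the newest picture that a camera, given by its name, has taken for a name from the list of things; names that differ only in an ending like _2 or _b are one class to them, and where a whole thing is asked for, a point or a joint stands for the part that bears it (a point fixed in the world has none). Each returns a list of dicts, best first, with "score" (0 to 1); they miss things now and then, are a little off and sometimes report something else, mostly with a low value. They report only what shows in the picture. A call takes as long as a camera call. They do not tell look-alikes from the thing itself.
- manip.silhouettes(camera, query): "pixels" (384x512 bool, what is visible of it) and "bbox" ([left, top, right, bottom] as shares, 0 to 1, of the picture: columns of its width, rows of its height, round what is visible of it).
- manip.spot_point(camera, query): "centre" ([column, row] as shares, 0 to 1, of the picture: columns of its width, rows of its height: a listed point, or the origin of a listed thing).
The state is a dict: "clock": time; "q": joint angles; "qvel": joint speeds; "joint_efforts": joint torques, N m; "tcp_pos": TCP position; "orientation": TCP orientation; "contact_force": force on the tool from outside, world axes, zero at the start; "wrist_torque": the same for the moment, N m; "gripper_width": finger opening in m; "grip_force": force on a finger pad.
Only numpy, scipy, OpenCV 4.12 (cv2) and the standard library are available. Lean on these libraries where they do the work, as an engineer would, in place of code of your own. Each camera call takes 0.05 s, during which the arm holds its last target. There are 200 camera calls.

## Working session

There is one attempt and no reset: what is moved stays moved. The work goes in short steps, Python scripts to look and compute and a shell command to move; the robot and the scene stay as the last step left them, time stands still between calls to the robot, and variables do not carry over. Pictures are saved under pics/ and viewed, at most 10 in all, crops included, and the job is handed in when it is done.

```bash
ls; mkdir -p pics; cat > h.py <<'E'
import numpy as np, cv2
from cell import manip
from scipy.spatial.transform import Rotation as R
def cal(n):
    c=manip.get_calibration(n); return np.array(c["camera_matrix"]),np.array(c["rvec"],float),np.array(c["tvec"],float)
def ray(n,px):
    K,r,t=cal(n); M=cv2.Rodrigues(r)[0]; d=M.T@np.linalg.inv(K)@np.array([px[0],px[1],1.]); return -M.T@t.ravel(),d
def at_z(n,px,z):
    o,d=ray(n,px); return o+d*(z-o[2])/d[2]
def proj(n,P):
    K,r,t=cal(n); return cv2.projectPoints(np.array(P,float).reshape(-1,1,3),r,t,K,None)[0].reshape(-1,2)
def save(n,f,crop=None,s=1):
    im=manip.grab_frame(n)
    if crop: im=im[crop[1]:crop[3],crop[0]:crop[2]]
    im=cv2.resize(im,None,fx=s,fy=s,interpolation=cv2.INTER_CUBIC); cv2.imwrite('pics/'+f,im[:,:,::-1])
E
python3 - <<'E'
from h import *
a=manip.grab_frame('top');b=manip.grab_frame('scene')
cv2.imwrite('pics/a.png',cv2.resize(a,(800,600),interpolation=cv2.INTER_CUBIC)[:,:,::-1]);cv2.imwrite('pics/b.png',cv2.resize(b,(800,600),interpolation=cv2.INTER_CUBIC)[:,:,::-1])
for n in('top','scene'):
    o,_=ray(n,(256,192));print(n,o.round(3))
    for q in ['dock','shoe_nose','cover_hinge','cover_lip','pack','pack_slot','scraper','scraper_tip','stem_pack','can','file','block','hammer','wrench','gear','spray']:
        for d in manip.spot_point(n,q)[:3]:
            px=np.array(d['centre'])*[512,384]; print(q,round(d['score'],2),px.round(1),at_z(n,px,{'shoe_nose':.03,'cover_hinge':.061,'cover_lip':.039}.get(q,.0 if 'tip' not in q else .005))[:2].round(4))
E
```

```text
pics
top [ 0.277 -0.016  1.092]
dock 0.98 [163.7 176.1] [0.5637 0.2583]
dock 0.36 [253.5 174.7] [ 0.5591 -0.0192]
dock 0.26 [129.7 169.7] [0.5877 0.3648]
shoe_nose 0.82 [173.9 173.8] [0.5619 0.2201]
cover_hinge 0.92 [128.3 165.3] [0.5838 0.3481]
cover_lip 0.85 [181.6 175.1] [0.5547 0.1949]
pack 0.76 [316.1 158.7] [ 0.6036 -0.2142]
pack_slot 0.89 [301.  155.7] [ 0.6148 -0.1682]
scraper 0.94 [143.2 292.5] [0.2166 0.312 ]
scraper 0.73 [251.  176.2] [ 0.5545 -0.0113]
scraper_tip 0.69 [239.8 149.5] [0.6399 0.0208]
scraper_tip 0.57 [117.5 274.6] [0.2696 0.3876]
stem_pack 0.91 [368.3 182. ] [ 0.5246 -0.3675]
stem_pack 0.53 [175.9 177.8] [0.5571 0.2203]
stem_pack 0.21 [293.  124.5] [ 0.7182 -0.1488]
can 0.6 [329.3 204.2] [ 0.4598 -0.2447]
file 0.85 [202.9 238.6] [0.3676 0.1375]
block 0.87 [234.2 121.4] [0.7354 0.0367]
block 0.69 [236. 150.] [0.6403 0.033 ]
hammer 0.83 [290.9 122.7] [ 0.7245 -0.1425]
wrench 0.91 [286. 228.] [ 0.3919 -0.1111]
gear 0.59 [369.1 138.9] [ 0.6622 -0.3827]
spray 0.82 [355.8 249.6] [ 0.3223 -0.3125]
scene [1.452 0.041 0.68 ]
dock 0.78 [334.3 217.1] [0.5458 0.2518]
shoe_nose 0.83 [323.4 212.9] [0.5645 0.2132]
cover_hinge 0.93 [366.2 201.3] [0.5484 0.3407]
cover_lip 0.69 [318.9 207.5] [0.549 0.201]
pack 0.59 [182.  224.9] [ 0.5841 -0.2179]
pack 0.53 [335.8 219.3] [0.5571 0.2547]
pack_slot 0.71 [197.1 227.5] [ 0.5968 -0.1692]
scraper 0.65 [247.8 221.7] [ 0.5684 -0.0166]
scraper_tip 0.72 [361.3 169.8] [0.257  0.3987]
scraper_tip 0.71 [261.1 237.1] [0.6476 0.0253]
stem_pack 0.77 [137.  213.2] [ 0.5229 -0.376 ]
can 0.98 [181.3 200.2] [ 0.4493 -0.2467]
file 0.79 [301.4 189.2] [0.3832 0.1637]
block 0.65 [268.8 259.3] [0.7339 0.0467]
hammer 0.73 [199.5 255.6] [ 0.7199 -0.143 ]
wrench 0.58 [226.7 188. ] [ 0.3731 -0.0995]
wrench 0.42 [198.7 254.5] [ 0.7156 -0.1458]
gear 0.67 [120.2 246.1] [ 0.6814 -0.3764]
gear 0.23 [196.6 228.4] [ 0.6012 -0.1701]
```

View pics/a.png

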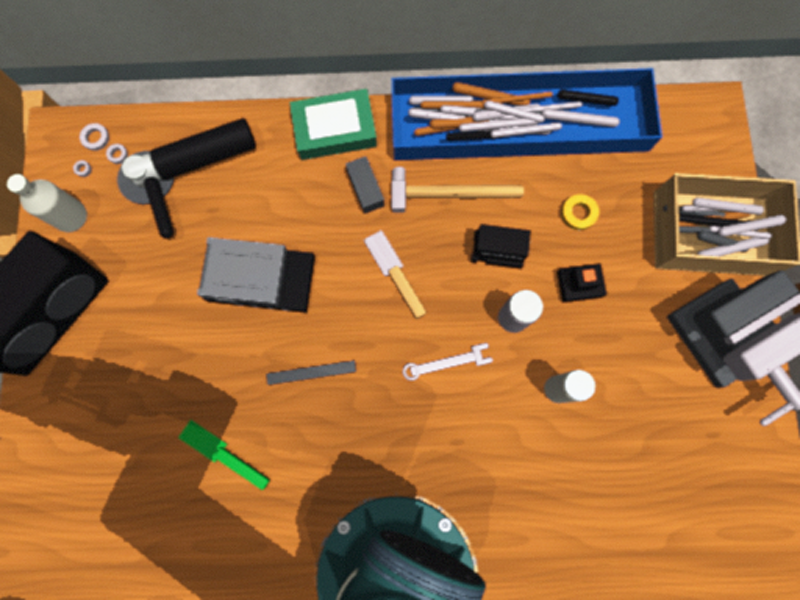

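View pics/b.png

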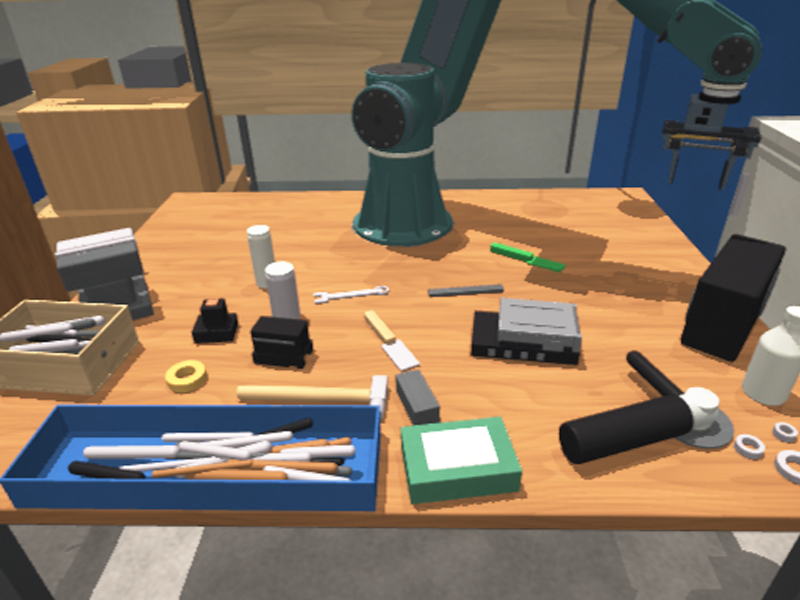

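The pictures show the following (800×600 views):
- **Scraper:** candidates in the top view are the wood-handled one at (395,275) and a green look-alike at (225,455). The wooden one matches the description.
- **Pack:** candidates are the full-length black pack at (502,247), the tower-shaped stem_pack at (582,281), and the black objects on the left. The pack is the one at (502,247).
- **Dock:** at (258,275), with the apron on its right, towards -y.

Next I'll fit poses to the silhouettes.

```bash
cat >> h.py <<'E'
from scipy.optimize import minimize
def box(x0,x1,y0,y1,z0,z1): return np.array([[x,y,z] for x in(x0,x1) for y in(y0,y1) for z in(z0,z1)])/1e3
MODEL={'dock':[box(-100,100,-58,58,0,30),box(-50,92,-56,56,39,65)],
'pack':[box(-50,50,-31,31,0,24),box(-48,48,-26,26,24,74)],
'scraper':[box(-95,15,-11,11,0,20),box(15,50,-7,7,3.5,6.5),box(50,95,-20,20,3.5,6.5)]}
def render(n,boxes,p,S=4):
    c,s=np.cos(p[2]),np.sin(p[2]); m=np.zeros((384*S,512*S),np.uint8)
    for b in boxes:
        w=b@np.array([[c,s,0],[-s,c,0],[0,0,1]])+[p[0],p[1],0]
        h=cv2.convexHull(((proj(n,w)+.5)*S*16-8).astype(np.int32)); cv2.fillConvexPoly(m,h,255,shift=4)
    return cv2.resize(m,(512,384),interpolation=cv2.INTER_AREA)/255.
def fit(masks,boxes,p0):
    def cost(p):
        return sum(np.abs(render(n,boxes,p)-m).sum()/m.sum() for n,m in masks.items())
    best=None
    for k in range(2):
        r=minimize(cost,p0 if best is None else best.x,method='Nelder-Mead',options=dict(initial_simplex=np.array([p0 if best is None else best.x]*4)+np.vstack([np.zeros(3),np.diag([.01,.01,.1])/(1+2*k)]),maxiter=120)); best=r
    return best.x,best.fun
E
python3 - <<'E'
from h import *
import json
for n in('top','scene'): globals()['im_'+n]=manip.grab_frame(n)
out={}
for q,p0 in dict(dock=[.56,.255,1.38],pack=[.6,-.22,1.35],scraper=[.557,-.01,.5]).items():
    ms={}
    for n in('top','scene'):
        e=proj(n,[p0[0],p0[1],.03])[0]
        L=[d for d in manip.silhouettes(n,q) if np.hypot(*(np.argwhere(d['pixels']).mean(0)[::-1]-e))<25]
        if L: ms[n]=L[0]['pixels'].astype(float); print(q,n,round(L[0]['score'],2),int(ms[n].sum()))
    for sub in [['top'],['scene'],['top','scene']]:
        if all(s in ms for s in sub):
            p,f=fit({s:ms[s] for s in sub},MODEL[q],p0); print(q,sub,p.round(4),round(f,3))
    out[q]=list(p)
json.dump(out,open('p.json','w'))
S=4; x0,y0=125,135
v=cv2.resize(im_top[y0:y0+75,x0:x0+200],None,fx=S,fy=S,interpolation=cv2.INTER_CUBIC)
for q in out:
    m=(render('top',MODEL[q],out[q])[y0:y0+75,x0:x0+200]>.5).astype(np.uint8); m=cv2.resize(m,None,fx=S,fy=S)
    cv2.drawContours(v,cv2.findContours(m,0,2)[0],-1,(255,0,0),1)
cv2.imwrite('pics/c.png',v[:,:,::-1])
E
```

```text
dock top 0.58 2925
dock scene 0.89 2531
dock ['top'] [0.5571 0.2506 1.4306] 0.032
dock ['scene'] [0.5526 0.2529 1.4364] 0.042
dock ['top', 'scene'] [0.5561 0.2514 1.4342] 0.099
pack top 0.85 881
pack scene 0.7 1068
pack ['top'] [ 0.5986 -0.2186  1.396 ] 0.071
pack ['scene'] [ 0.5948 -0.2169  1.4642] 0.091
pack ['top', 'scene'] [ 0.5975 -0.2173  1.4161] 0.181
scraper top 0.75 562
scraper scene 0.8 427
scraper ['top'] [ 0.5531 -0.0187  0.5002] 0.266
scraper ['scene'] [ 0.5505 -0.0151  0.4769] 0.246
scraper ['top', 'scene'] [ 0.5521 -0.0177  0.4997] 0.572
```

View pics/c.png

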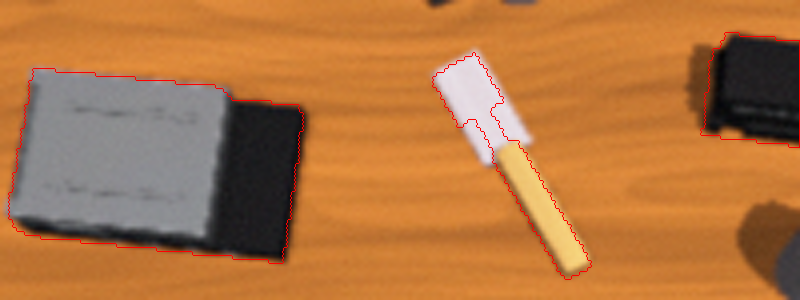

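The crop confirms the wood-handled scraper, with its blade tip at crop (455,65), and the dock outline fits well. The blade is full width along its length, so I'll refit and plan the approach.

```bash
sed -i "s/box(15,50,-7,7,3.5,6.5),box(50,95,-20,20,3.5,6.5)/box(15,95,-20,20,3.5,6.5)/" h.py
python3 - <<'E'
from h import *
import json
o=json.load(open('p.json'));ms={}
for n in('top','scene'):
    e=proj(n,[.555,-.01,.01])[0]
    ms[n]=[d for d in manip.silhouettes(n,'scraper') if np.hypot(*(np.argwhere(d['pixels']).mean(0)[::-1]-e))<25][0]['pixels'].astype(float)
for sub in [['top'],['scene'],['top','scene']]:
    p,f=fit({s:ms[s] for s in sub},MODEL['scraper'],[.555,-.015,.5]);print(sub,p.round(4),round(f,3))
o['scraper']=list(p);json.dump(o,open('p.json','w'))
s=manip.get_state();print(s['clock'],s['tcp_pos'],s['orientation'],R.from_quat(s['orientation']).as_matrix().round(3),s['gripper_width'],manip.hold_point_z)
c=manip.get_calibration('wrist');print(c)
# target: above scraper x=-10
g=np.array([p[0],p[1]])+np.array([np.cos(p[2]),np.sin(p[2])])*-.012; print('grasp',g, (g-np.array(s['tcp_pos'])[:2])*1e3)
E
```

```text
['top'] [ 0.5531 -0.0189  0.4996] 0.145
['scene'] [ 0.5518 -0.0145  0.4818] 0.142
['top', 'scene'] [ 0.5525 -0.0172  0.5004] 0.371
2.2 [0.27115826 0.64535129 0.2139476 ] [ 1.97574682e-01  9.80287838e-01 -3.88077601e-06 -2.12229496e-06] [[-0.922  0.387 -0.   ]
 [ 0.387  0.922 -0.   ]
 [ 0.    -0.    -1.   ]] 0.09096725476795038 -0.0188
{'camera_matrix': array([[297.31863964,   0.        , 259.82117387],
       [  0.        , 297.31863964, 190.65234205],
       [  0.        ,   0.        ,   1.        ]]), 'mount': array([[ 6.12133594e-04, -9.67112344e-01, -2.54348852e-01,
         7.16873688e-02],
       [ 9.99999648e-01,  7.37817826e-04, -3.98741132e-04,
        -5.85990394e-04],
       [ 5.73290588e-04, -2.54348518e-01,  9.67112456e-01,
        -1.72123820e-01],
       [ 0.00000000e+00,  0.00000000e+00,  0.00000000e+00,
         1.00000000e+00]])}
grasp [ 0.54194029 -0.02293106] [ 270.78203236 -668.28234726]
```

```bash
r="no"; python3 -m creep '271 -668 0 0 0 -2.24 0;271 -668 0 0 0 -2.24 0;271 -668 0 0 0 -2.24 0;271 -668 0 0 0 -2.24 0;271 -668 0 0 0 -2.24 0;271 -668 0 0 0 -2.24 0;271 -668 0 0 0 -2.24 0;271 -668 0 0 0 -2.24 0;271 -668 0 0 0 -2.24 0;271 -668 0 0 0 -2.24 0;271 -668 0 0 0 -2.24 0;271 -668 0 0 0 -2.24 0;271 -668 0 0 0 -2.24 0;271 -668 0 0 0 -2.24 0;271 -668 0 0 0 -2.24 0;271 -668 0 0 0 -2.24 0;271 -668 0 0 0 -2.24 0;271 -668 0 0 0 -2.24 0;271 -668 0 0 0 -2.24 0;271 -668 0 0 0 -2.24 0'
cat >> h.py <<'E'
def wpose(s):
    T=np.eye(4);T[:3,:3]=R.from_quat(s['orientation']).as_matrix();T[:3,3]=s['tcp_pos'];return T
class W: pass
def wgrab():
    s=manip.get_state(); im=manip.grab_frame('wrist'); c=manip.get_calibration('wrist')
    W.K=np.array(c['camera_matrix']); W.T=wpose(s)@np.array(c['mount']); return im
_proj=proj
def proj(n,P):
    if n!='wrist': return _proj(n,P)
    P=np.array(P,float).reshape(-1,3); M=np.linalg.inv(W.T); r=cv2.Rodrigues(M[:3,:3])[0]
    return cv2.fisheye.projectPoints(P.reshape(-1,1,3),r,M[:3,3].copy(),W.K,np.zeros(4))[0].reshape(-1,2)
def wat_z(px,z):
    u=cv2.fisheye.undistortPoints(np.array(px,float).reshape(1,1,2),W.K,np.zeros(4)).ravel()
    d=W.T[:3,:3]@[u[0],u[1],1]; o=W.T[:3,3]; return o+d*(z-o[2])/d[2]
def wfit(q,p0,view=None):
    im=wgrab(); e=proj('wrist',[p0[0],p0[1],.02])[0]; L=manip.silhouettes('wrist',q)
    print([(round(d['score'],2),np.argwhere(d['pixels']).mean(0)[::-1].round()) for d in L],'exp',e.round())
    m=min(L,key=lambda d:np.hypot(*(np.argwhere(d['pixels']).mean(0)[::-1]-e)))['pixels'].astype(float)
    p,f=fit({'wrist':m},MODEL[q],p0); print(q,p.round(4),round(f,3))
    if view:
        v=cv2.resize(im,None,fx=1.5,fy=1.5); k=cv2.resize((render('wrist',MODEL[q],p)>.5).astype(np.uint8),None,fx=1.5,fy=1.5)
        cv2.drawContours(v,cv2.findContours(k,0,2)[0],-1,(255,0,0),1); cv2.imwrite('pics/'+view,v[:,:,::-1])
    return p
E
python3 - <<'E'
from h import *
import json
o=json.load(open('p.json'))
p=wfit('scraper',o['scraper'],'d.png')
s=manip.get_state();print(s['tcp_pos'],R.from_quat(s['orientation']).as_matrix().round(3)[:,:2].T)
for q in ('scraper_tip',):
    for d in manip.spot_point('wrist',q): print(d['score'],wat_z(np.array(d['centre'])*[512,384],.005))
o['scraper']=list(p);json.dump(o,open('p.json','w'))
E
```

```text
clock: 3.87
tcp_pos: [0.5421, -0.0231, 0.2138]
orientation: [0.968, 0.25, -0.0, -0.0]
contact_force: [-0.2, -0.2, -0.2]
gripper_width: 0.0913
grip_force: 0.0
[(0.71, array([261., 147.])), (0.68, array([  8., 220.]))] exp [259. 162.]
scraper [ 0.5526 -0.0187  0.4917] 0.082
[ 0.54172739 -0.02189736  0.21380291] [[ 0.874  0.486 -0.   ]
 [ 0.486 -0.874 -0.   ]]
0.71 [0.63490722 0.02735986 0.005     ]
```

View pics/d.png

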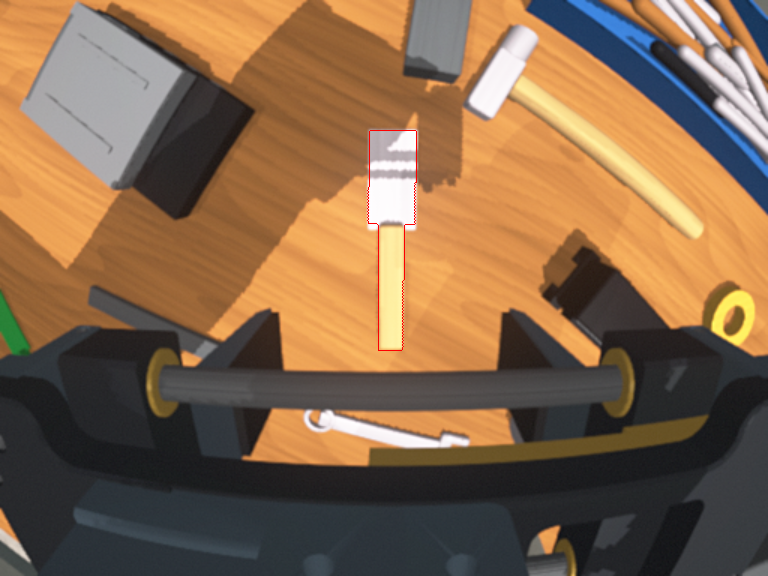

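The wrist fit sits on the wooden scraper, with its handle along the image column at x≈391, centred between the fingers. I'll descend and grip.

```bash
python3 -m creep '0 -2 -41 0 0 0.005 0;0 -2 -82 0 0 0.005 0;0 -2 -123 0 0 0.005 0;0 -2 -164 0 0 0.005 0;0 -2 -190 0 0 0.005 0;0 -2 -202 0 0 0.005 0;0 -2 -209 0 0 0.005 0;0 -2 -209 0 0 0.005 0;0 -2 -209 0 0 0.005 1;0 -2 -209 0 0 0.005 1;0 -2 -209 0 0 0.005 1;0 -2 -209 0 0 0.005 1;0 -2 -209 0 0 0.005 1;0 -2 -209 0 0 0.005 1;0 -2 -209 0 0 0.005 1;0 -2 -209 0 0 0.005 1;0 -2 -209 0 0 0.005 1;0 -2 -209 0 0 0.005 1'
```

```text
clock: 5.52
tcp_pos: [0.5421, -0.0246, 0.0049]
orientation: [0.968, 0.252, -0.0, -0.0]
contact_force: [0.4, -0.0, 0.5]
gripper_width: 0.0276
grip_force: 0.0
```

```bash
python3 -m creep '0 0 0 0 0 0 1;0 0 0 0 0 0 1;0 0 0 0 0 0 1;0 0 0 0 0 0 1;0 0 20 0 0 0 1;0 0 60 0 0 0 1;0 0 100 0 0 0 1;-13 20 145 0 0 0.94 1;-13 40 145 0 0 0.94 1;-13 61 145 0 0 0.94 1;-13 61 145 0 0 0.94 1;-13 61 145 0 0 0.94 1;-13 61 145 0 0 0.94 1;-13 61 145 0 0 0.94 1;-13 61 145 0 0 0.94 1;-13 61 145 0 0 0.94 1;-13 61 145 0 0 0.94 1;-13 61 145 0 0 0.94 1'
python3 - <<'E'
from h import *
import json
o=json.load(open('p.json'))
p=wfit('dock',o['dock'],'e.png')
s=manip.get_state();print(s['tcp_pos'],R.from_quat(s['orientation']).as_matrix().round(4)[:,:2].T,s['wrist_torque'],s['gripper_width'])
for d in manip.spot_point('wrist','scraper_tip'): print(d['score'],np.array(d['centre'])*[512,384],wat_z(np.array(d['centre'])*[512,384],.145))
for d in manip.spot_point('wrist','cover_lip'): print('lip',d['score'],np.array(d['centre'])*[512,384],wat_z(np.array(d['centre'])*[512,384],.039))
E
```

```text
clock: 7.02
tcp_pos: [0.5291, 0.0363, 0.1498]
orientation: [0.75, 0.662, -0.0, -0.0]
contact_force: [-0.7, 0.3, -1.7]
gripper_width: 0.022
grip_force: 29.9
[(0.81, array([259.,  31.]))] exp [260. -20.]
dock [0.5579 0.276  1.447 ] 0.199
[0.52911664 0.03632755 0.14986501] [[ 1.234e-01  9.924e-01 -0.000e+00]
 [ 9.924e-01 -1.234e-01 -1.000e-04]] [-0.06136066  0.07188254  0.03495251] 0.021592134208190256
0.61 [259.1232  52.1088] [0.5418077  0.14401042 0.145     ]
lip 0.55 [260.3008  18.0864] [0.5496711  0.20066033 0.039     ]
```

View pics/e.png

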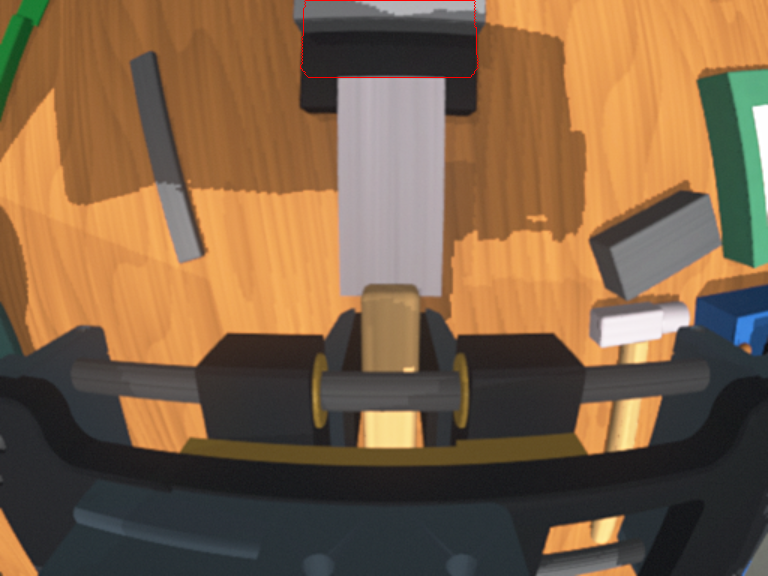

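The blade is held straight and its tip lies on the dock's centre line: blade at column ≈391, dock at ≈388 (768-wide view). Next I'll check blade pitch and the dock's front edge.

```bash
python3 - <<'E'
from h import *
im=wgrab(); T=wpose(manip.get_state())
L=manip.silhouettes('wrist','scraper')
m=L[0]['pixels']; print(L[0]['score'],L[0]['bbox'])
for r in range(52,200,12):
    c=np.where(m[r])[0]; print(r,c.min() if len(c) else None,c.max() if len(c) else None, end=' | ')
rows=np.where(m[:,259])[0]; print('\ntip row',rows.min(),rows.max())
for pit in (-.05,-.025,0,.025,.05):
    P=[]
    for (X,Y) in ((107,-20),(107,20),(29,-20),(29,20)):
        x=X*np.cos(pit); z=-1.6+X*np.sin(pit)   # + = droop
        P.append((T@[x/1e3,Y/1e3,z/1e3,1])[:3])
    q=proj('wrist',P); print(pit,q.round(1).tolist(), 'w',(q[1]-q[0])[0].round(1),(q[3]-q[2])[0].round(1))
for px in ((301/1.5,108/1.5),(388/1.5,111/1.5),(474/1.5,113/1.5)): print(wat_z(px,0).round(4))
for px in ((303/1.5,30/1.5),(388/1.5,33/1.5),(474/1.5,32/1.5)): print('wall base/lip',wat_z(px,.039).round(4),wat_z(px,.03).round(4))
cv2.imwrite('pics/f.png',cv2.resize(im[0:80,180:340],None,fx=5,fy=5,interpolation=cv2.INTER_CUBIC)[:,:,::-1])
E
```

```text
0.86 [0.4334, 0.1318, 0.5805, 0.7883]
52 226 294 | 64 226 297 | 76 224 296 | 88 224 296 | 100 226 295 | 112 225 295 | 124 224 295 | 136 225 296 | 148 226 296 | 160 226 294 | 172 227 294 | 184 226 293 | 196 227 292 | 
tip row 51 298
-0.05 [[224.0, 51.1], [296.7, 51.2], [226.3, 186.5], [294.3, 186.6]] w 72.7 68.0
-0.025 [[224.6, 51.9], [296.2, 52.0], [226.5, 186.2], [294.2, 186.2]] w 71.6 67.7
0 [[225.1, 52.8], [295.6, 52.9], [226.6, 185.9], [294.0, 185.9]] w 70.5 67.4
0.025 [[225.7, 53.8], [295.1, 53.8], [226.7, 185.6], [293.9, 185.6]] w 69.4 67.2
0.05 [[226.2, 54.8], [294.5, 54.9], [226.9, 185.4], [293.7, 185.4]] w 68.4 66.9
[0.4799 0.1618 0.    ]
[0.5416 0.1503 0.    ]
[0.6029 0.1428 0.    ]
wall base/lip [0.494  0.2077 0.039 ] [0.4926 0.2109 0.03  ]
wall base/lip [0.5475 0.1968 0.039 ] [0.5478 0.1997 0.03  ]
wall base/lip [0.6023 0.1928 0.039 ] [0.6044 0.1955 0.03  ]
```

View pics/f.png

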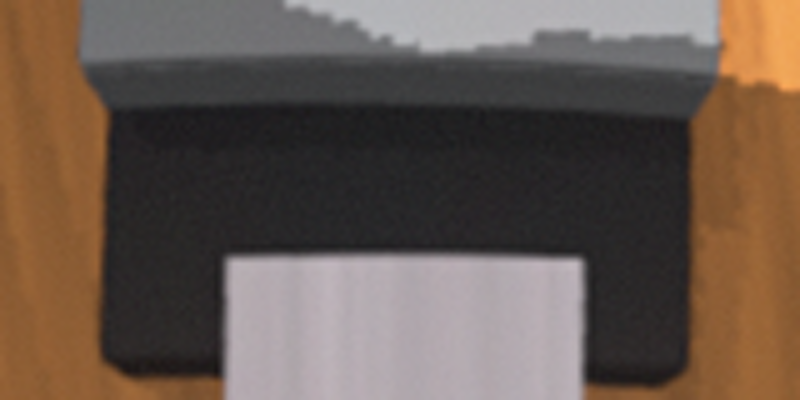

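```bash
python3 -m creep '-4 0 -35 0 0 -0.015 1;-4 0 -70 0 0 -0.015 1;-4 0 -100 0 0 -0.015 1;-4 0 -117 0 0 -0.015 1;-2 15 -117 0 0 -0.015 1;0 30 -117 0 0 -0.015 1;0 30 -117 0 0 -0.015 1'
python3 - <<'E'
from h import *
T=wpose(manip.get_state())
im=manip.grab_frame('scene'); print(T.round(4))
P=[(T@[.107,y,z,1])[:3] for y in(-.02,.02) for z in (.0014,-.0016)]
q=proj('scene',P);print(q.round(1))
c=q.mean(0).astype(int); x0,y0=c[0]-80,c[1]-50
cv2.imwrite('pics/g.png',cv2.resize(im[y0:y0+100,x0:x0+133],None,fx=6,fy=6,interpolation=cv2.INTER_CUBIC)[:,:,::-1]); print(x0,y0)
im=manip.grab_frame('top'); c=proj('top',P).mean(0);print('top tip',c)
for n in('top','scene'):
  for qn in('scraper_tip','cover_lip'):
    for d in manip.spot_point(n,qn)[:2]: print(n,qn,d['score'],np.array(d['centre'])*[512,384])
print(proj('scene',[[.5495,.2015,.039]]),proj('top',[[.5495,.2015,.039]]))
E
```

```text
clock: 7.9
tcp_pos: [0.5273, 0.0652, 0.0318]
orientation: [0.753, 0.658, -0.003, -0.0]
contact_force: [-5.6, -20.3, -0.6]
gripper_width: 0.0217
grip_force: 30.9
[[ 0.1347  0.9909 -0.0051  0.5273]
 [ 0.9909 -0.1347 -0.0034  0.0652]
 [-0.0041 -0.0046 -1.      0.0318]
 [ 0.      0.      0.      1.    ]]
[[308.9 204.8]
 [309.  204.1]
 [308.5 212.4]
 [308.5 211.6]]
228 158
top tip [189.94997821 179.72710716]
top cover_lip 0.59 [173.9776 176.1024]
top cover_lip 0.58 [180.3776 178.2912]
scene scraper_tip 0.92 [302.592  209.3952]
scene scraper_tip 0.79 [357.2224 171.6864]
scene cover_lip 0.59 [316.0064 206.7072]
[[319.10404726 207.60556645]] [[179.39032662 176.88081439]]
```

View pics/g.png

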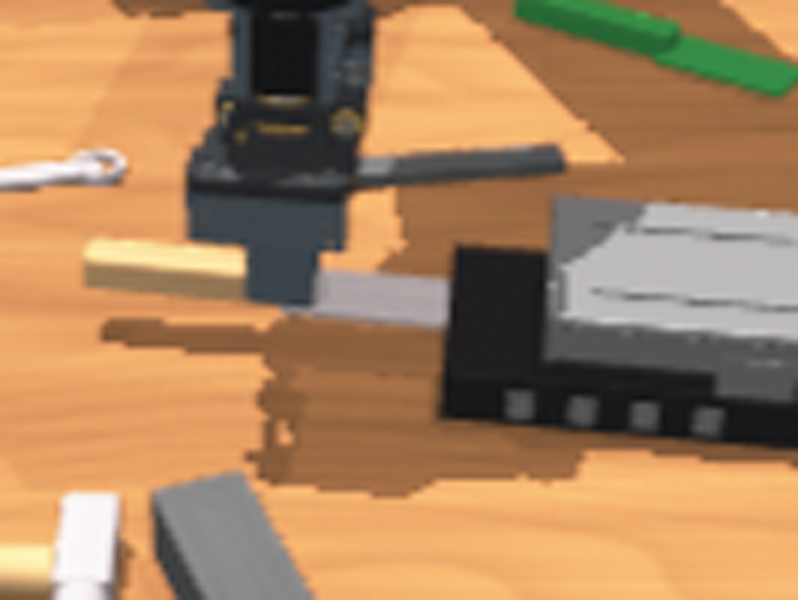

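The scene view shows the blade end stopped at the dock's front edge, crop (447,300), with 20 N in -y. It was a little too low and slid back in the grip. I'll back off, raise it and re-measure the tip.

```bash
python3 -m creep '-2 -15 0 0 0 0 1;-3 -20 10 0 0 0 1;-3 -20 28 0 0 0 1;-3 -20 28 0 0 0 1;-3 -20 28 0 0 0 1'
python3 - <<'E'
from h import *
im=wgrab(); T=wpose(manip.get_state()); print(T[:3,3])
L=manip.silhouettes('wrist','scraper')
m=L[0]['pixels']
for r in range(56,200,12):
    c=np.where(m[r])[0]; print(r,c.min() if len(c) else None,c.max() if len(c) else None, end=' | ')
rows=np.where(m[:,259])[0]; print('\ntip row',rows.min())
for tx in (85,90,95):
  for pit in (-.04,0,.04,.08):
    q=proj('wrist',[(T@[X*np.cos(pit)/1e3,Y/1e3,(-1.6+X*np.sin(pit))/1e3,1])[:3] for X,Y in ((tx,-20),(tx,20),(tx-78,-20),(tx-78,20))])
    print(tx,pit,q.round(1).tolist(), 'w',(q[1]-q[0])[0].round(1),(q[3]-q[2])[0].round(1))
s=manip.grab_frame('scene'); 
g=cv2.resize(s[165:225,235:335],None,fx=4,fy=4,interpolation=cv2.INTER_CUBIC); w=cv2.resize(im[0:130,160:360],None,fx=2,fy=2,interpolation=cv2.INTER_CUBIC)
cv2.imwrite('pics/i.png',np.vstack([g,w])[:,:,::-1])
for d in manip.spot_point('scene','scraper_tip')[:2]: print(d['score'],np.array(d['centre'])*[512,384])
for tx in (87,92):
  for pit in(-.04,0,.04,.08): print(tx,pit,proj('scene',[(T@[X*np.cos(pit)/1e3,Y/1e3,(X*np.sin(pit))/1e3,1])[:3] for X,Y in ((tx,0),(tx,20),(tx-78,20),(-45,0))]).round(1).tolist())
E
```

```text
clock: 8.62
tcp_pos: [0.5271, 0.0464, 0.062]
orientation: [0.754, 0.657, 0.001, 0.001]
contact_force: [-0.8, 0.4, -1.6]
gripper_width: 0.0213
grip_force: 31.1
[0.52658871 0.04647503 0.06133752]
56 None None | 68 None None | 80 None None | 92 227 293 | 104 226 294 | 116 225 294 | 128 226 294 | 140 226 295 | 152 226 295 | 164 227 293 | 176 226 293 | 188 226 293 | 
tip row 91
85 -0.04 [[223.5, 89.9], [295.2, 89.9], [226.9, 220.5], [291.8, 220.5]] w 71.7 65.0
85 0 [[224.2, 90.3], [294.5, 90.3], [226.9, 220.3], [291.8, 220.3]] w 70.2 64.9
85 0.04 [[224.9, 90.9], [293.8, 90.9], [226.9, 220.1], [291.8, 220.2]] w 68.9 64.8
85 0.08 [[225.6, 91.6], [293.1, 91.6], [227.0, 220.0], [291.7, 220.0]] w 67.6 64.7
90 -0.04 [[223.5, 81.2], [295.2, 81.2], [226.5, 212.9], [292.2, 212.9]] w 71.8 65.6
90 0 [[224.2, 81.7], [294.5, 81.7], [226.6, 212.6], [292.1, 212.6]] w 70.3 65.5
90 0.04 [[224.9, 82.5], [293.8, 82.5], [226.7, 212.4], [292.0, 212.4]] w 68.9 65.3
90 0.08 [[225.6, 83.5], [293.1, 83.5], [226.8, 212.2], [291.9, 212.2]] w 67.5 65.1
95 -0.04 [[223.4, 72.4], [295.3, 72.4], [226.2, 205.2], [292.5, 
[... 195 characters left out ...]
5.7, 75.4], [293.0, 75.4], [226.6, 204.3], [292.1, 204.3]] w 67.3 65.5
0.77 [361.0112 168.6912]
0.76 [294.2976 200.7936]
87 -0.04 [[296.5, 198.6], [296.1, 202.3], [270.2, 201.3], [253.8, 197.0]]
87 0 [[296.5, 199.6], [296.1, 203.3], [270.2, 201.4], [253.8, 196.5]]
87 0.04 [[296.4, 200.5], [296.0, 204.2], [270.2, 201.5], [253.8, 196.0]]
87 0.08 [[296.3, 201.5], [295.9, 205.2], [270.2, 201.6], [253.8, 195.5]]
92 -0.04 [[298.2, 198.7], [297.8, 202.4], [271.9, 201.3], [253.8, 197.0]]
92 0 [[298.1, 199.7], [297.7, 203.4], [271.9, 201.5], [253.8, 196.5]]
92 0.04 [[298.1, 200.7], [297.6, 204.4], [271.9, 201.6], [253.8, 196.0]]
92 0.08 [[297.9, 201.7], [297.5, 205.4], [271.9, 201.8], [253.8, 195.5]]
```

View pics/i.png

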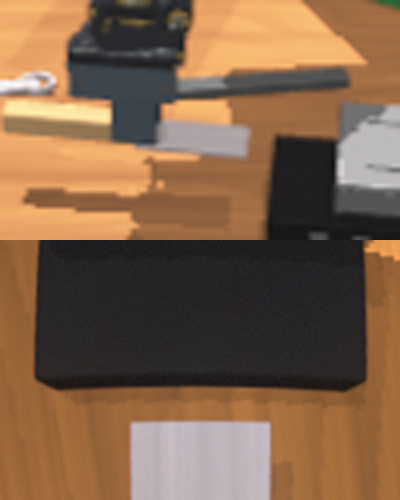

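The blade tip is about 85 mm ahead of the TCP, drooping about 0.03 rad, with the dock's front edge ahead at crop row 385. I'll correct the pitch and advance over the apron.

```bash
python3 -m creep '0 0 -10 0.03 -0.004 0 1;0 0 -18 0.03 -0.004 0 1;0 0 -25 0.03 -0.004 0 1;0 0 -25 0.03 -0.004 0 1;2 12 -25 0.03 -0.004 0 1;3 22 -25 0.03 -0.004 0 1;5 33 -25 0.03 -0.004 0 1;6 44 -25 0.03 -0.004 0 1;6 44 -25 0.03 -0.004 0 1;6 44 -25 0.03 -0.004 0 1'
python3 - <<'E'
from h import *
im=wgrab(); T=wpose(manip.get_state()); print(T[:3,3])
L=manip.silhouettes('wrist','scraper'); rows=np.where(L[0]['pixels'][:,259])[0]; print('tip row',rows.min())
for tx in (80,85,90): print(tx,proj('wrist',[(T@[tx/1e3,0,.001,1])[:3]]))
s=manip.grab_frame('scene')
w=cv2.resize(im[0:110,180:340],(640,440),interpolation=cv2.INTER_CUBIC); g=cv2.resize(s[185:225,260:388],None,fx=5,fy=5,interpolation=cv2.INTER_CUBIC)[:160]
cv2.imwrite('pics/j.png',np.vstack([g,w])[:600,:,::-1])
E
```

```text
clock: 9.65
tcp_pos: [0.5323, 0.0913, 0.0361]
orientation: [0.753, 0.658, 0.011, -0.01]
contact_force: [0.3, -0.4, -1.2]
gripper_width: 0.0213
grip_force: 31.1
[0.53215266 0.09083387 0.03603482]
tip row 91
80 [[260.28956614  99.56572511]]
85 [[260.30012934  91.01691348]]
90 [[260.31044879  82.50597346]]
```

View pics/j.png

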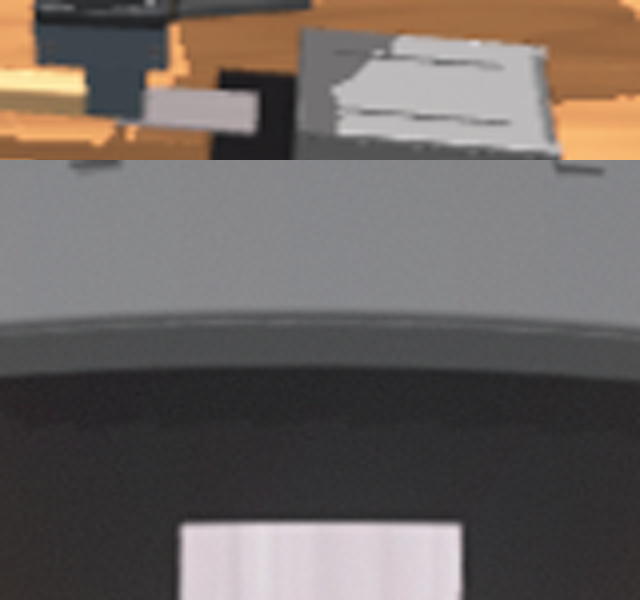

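The blade is over the apron with no contact. Its tip is at wrist row 90 and the cover lip at row 52, about 22 mm ahead. I'll insert it 13 mm past the lip.

```bash
python3 -m creep '1 10 -1 0 0 0 1;3 20 -1 0 0 0 1;4 28 -1 0 0 0 1;5 35 -1 0 0 0 1;5 35 -1 0 0 0 1;5 35 -1 0 0 0 1'
python3 - <<'E'
from h import *
im=wgrab(); L=manip.silhouettes('wrist','scraper'); rows=np.where(L[0]['pixels'][:,259])[0]; print('tip row visible',rows.min())
E
```

```text
clock: 10.3
tcp_pos: [0.5372, 0.1259, 0.0349]
orientation: [0.753, 0.657, 0.011, -0.01]
contact_force: [-0.1, 0.7, -2.0]
gripper_width: 0.0216
grip_force: 31.1
tip row visible 111
```

```bash
python3 -m creep '0 0 5 0 0 0 1;0 -1 10 0 0 0 1;0 -1 20 0 0 0 1;0 -1 30 0 0 0 1;0 0 43 0 0 0 1;0 2 57 0 0 0 1;1 6 71 0 0 0 1;2 12 85 0 0 0 1;3 19 98 0 0 0 1;3 19 98 0 0 0 1'
python3 - <<'E'
from h import *
im=manip.grab_frame('scene');w=wgrab()
cv2.imwrite('pics/k.png',np.hstack([cv2.resize(im[100:260,240:430],(475,400),interpolation=cv2.INTER_CUBIC),cv2.resize(w[0:200,130:290],(320,400),interpolation=cv2.INTER_CUBIC)])[:,:,::-1])
print([round(x,2) for x in manip.get_state()['wrist_torque']])
E
```

```text
clock: 11.23
tcp_pos: [0.5419, 0.1454, 0.1365]
orientation: [0.754, 0.657, 0.013, -0.009]
contact_force: [1.1, -1.4, -0.6]
gripper_width: 0.0218
grip_force: 31.1
[np.float64(-0.12), np.float64(0.04), np.float64(0.05)]
```

View pics/k.png

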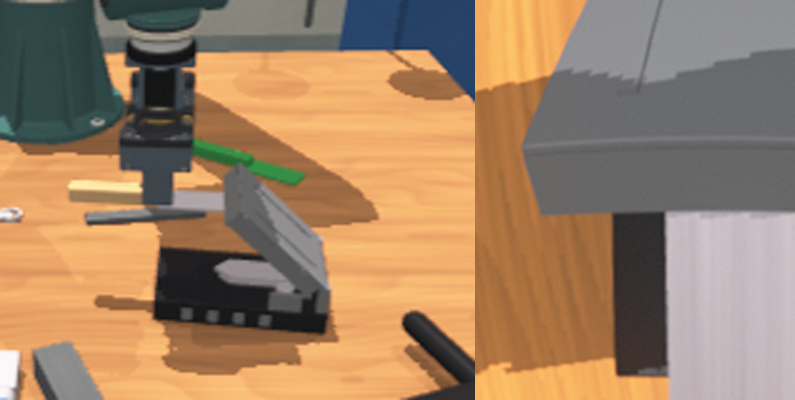

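The cover is at about 0.75 rad, its lip resting on the blade at scene crop (235,200). Continuing over the top.

```bash
python3 -m creep '1 8 11 0 0 0 1;2 17 21 0 0 0 1;4 27 32 0 0 0 1;5 38 40 0 0 0 1;7 50 48 0 0 0 1;9 62 53 0 0 0 1;10 75 57 0 0 0 1;12 88 58 0 0 0 1;14 100 56 0 0 0 1;15 112 52 0 0 0 1;17 124 50 0 0 0 1;18 132 49 0 0 0 1;19 138 48 0 0 0 1;19 138 48 0 0 0 1;19 138 48 0 0 0 1'
cat >> h.py <<'E'
def coverfit(dock):
    d=dict(); 
    for n in('top','scene'):
        manip.grab_frame(n)
        L=[x for x in manip.silhouettes(n,'cover')]
        e=proj(n,[dock[0],dock[1],.06])[0]
        L=[x for x in L if np.hypot(*(np.argwhere(x['pixels']).mean(0)[::-1]-e))<70]
        if not L: continue
        m=L[0]['pixels'].astype(float); best=[]
        for th in np.arange(.6,1.96,.05):
            bs=[]
            for b in (box(-142,0,-56,56,0,4),box(-142,-138,-56,56,-22,4)):
                c,s=np.cos(th),np.sin(th); q=b.copy(); q[:,0]=b[:,0]*c+b[:,2]*s; q[:,2]=-b[:,0]*s+b[:,2]*c; q+=[.092,0,.061]; bs.append(q)
            best.append((np.abs(render(n,bs,dock,2)-m).sum()/m.sum(),th))
        print(n,round(L[0]['score'],2),sorted(best)[:3])
E
python3 - <<'E'
from h import *
import json
coverfit(json.load(open('p.json'))['dock'])
E
```

```text
clock: 12.58
tcp_pos: [0.5591, 0.2825, 0.1807]
orientation: [0.754, 0.657, 0.011, -0.01]
contact_force: [0.7, -0.7, -1.3]
gripper_width: 0.0219
grip_force: 31.2
scene 0.76 [(np.float64(0.27114056890361776), np.float64(1.8000000000000012)), (np.float64(0.35965840290612455), np.float64(1.7500000000000009)), (np.float64(0.402234826758439), np.float64(1.850000000000001))]
```

```bash
python3 -m creep '1 10 -1 0 0 0 1;1 10 -1 0 0 0 1;1 10 -1 0 0 0 1;-4 -30 0 0 0 0 1;-9 -70 0 0 0 0 1;-14 -110 0 0 0 0 1;-14 -150 0 0 0 0 1;2 -190 0 0 0 -0.94 1;2 -230 -20 0 0 -0.94 1;2 -270 -40 0 0 -0.94 1;2 -296 -70 0 0 -0.94 1;2 -296 -100 0 0 -0.94 1;2 -296 -120 0 0 -0.94 1;2 -296 -135 0 0 -0.94 1;2 -296 -135 0 0 -0.94 1;2 -296 -135 0 0 -0.94 1;2 -296 -135 0 0 -0.94 1;2 -296 -135 0 0 -0.94 1'
python3 - <<'E'
from h import *
import json
o=json.load(open('p.json'));coverfit(o['dock'])
im=wgrab(); T=wpose(manip.get_state()); print(T.round(4)); L=manip.silhouettes('wrist','scraper'); m=L[0]['pixels']; rows=np.where(m[:,259])[0]; print('tip row',rows.min())
for r in range(96,190,12):
    c=np.where(m[r])[0]; print(r,c.min(),c.max(),end='|')
o['Tw']=T.tolist()
# dock refine with cover open: silhouettes of dock from top
manip.grab_frame('top')
for q in('shoe_nose','pack_home','cover_hinge','pack','pack_slot'):
    for n,z in (('top',.03),):
        for d in manip.spot_point(n,q)[:2]: print(q,round(d['score'],2),at_z(n,np.array(d['centre'])*[512,384],{'cover_hinge':.061,'pack':0,'pack_slot':0}.get(q,z)).round(4))
E
```

```text
clock: 14.28
tcp_pos: [0.5617, -0.0136, 0.0465]
orientation: [0.969, 0.246, 0.015, -0.004]
contact_force: [0.2, 0.6, -1.3]
gripper_width: 0.0219
grip_force: 31.2
top 0.7 [(np.float64(0.12799025520944202), np.float64(1.850000000000001)), (np.float64(0.16357293218855695), np.float64(1.8000000000000012)), (np.float64(0.18638094562312257), np.float64(1.9000000000000012))]
scene 0.76 [(np.float64(0.2538099258842293), np.float64(1.850000000000001)), (np.float64(0.31166525940519746), np.float64(1.8000000000000012)), (np.float64(0.3466704193639178), np.float64(1.9000000000000012))]
[[ 8.797e-01  4.747e-01  2.730e-02  5.614e-01]
 [ 4.745e-01 -8.802e-01  1.440e-02 -1.360e-02]
 [ 3.080e-02  2.000e-04 -9.995e-01  4.630e-02]
 [ 0.000e+00  0.000e+00  0.000e+00  1.000e+00]]
tip row 91
96 226 294|108 225 294|120 225 294|132 226 294|144 226 294|156 226 293|168 227 293|180 226 293|shoe_nose 0.68 [ 0.4513 -0.2352  0.03  ]
shoe_nose 0.66 [0.5542 0.2115 0.03  ]
pack_home 0.89 [0.5652 0.2712 0.03  ]
pack_home 0.19 [0.7297 0.0397 0.03  ]
cover_hinge 0.68 [0.5703 0.3364 0.061 ]
cover_hinge 0.63 [0.7095 0.0357 0.061 ]
pack 0.77 [ 0.6039 -0.2175  0.    ]
pack_slot 0.9 [ 0.6048 -0.1618  0.    ]
```

```bash
python3 -m creep '0 0 -15 0 0 0 1;0 0 -27 0 0 0 1;0 0 -34 0 0 0 1;0 0 -37 0 0 0 1;0 0 -39 0 0 0 1;0 0 -40 0 0 0 1;0 0 -40 0 0 0 1'
```

```text
clock: 15.47
tcp_pos: [0.5606, -0.0136, 0.0066]
orientation: [0.97, 0.244, 0.014, -0.004]
contact_force: [-10.1, 0.7, 16.0]
gripper_width: 0.0218
grip_force: 32.2
```

```bash
python3 -m creep '0 0 1 0 0 0 0.6;0 0 1 0 0 0 0.6;0 0 1 0 0 0 0.5;0 0 1 0 0 0 0.5;0 0 1 0 0 0 0.4;0 0 1 0 0 0 0.4;0 0 6 0 0 0 0.2;0 0 20 0 0 0 0;0 0 50 0 0 0 0;0 0 90 0 0 0 0;0 0 130 0 0 0 0;0 0 170 0 0 0 0;0 0 200 -0.026 -0.015 0 0;0 0 200 -0.026 -0.015 0 0'
python3 - <<'E'
from h import *
import json
o=json.load(open('p.json'))
p=wfit('scraper',o['scraper']); T=wpose(manip.get_state()); print(T.round(4))
E
```

```text
clock: 16.63
tcp_pos: [0.564, -0.0137, 0.2128]
orientation: [0.969, 0.245, 0.023, 0.013]
contact_force: [0.1, -0.4, 1.1]
gripper_width: 0.091
grip_force: 0.0
[(0.89, array([252., 170.])), (0.16, array([64., 52.]))] exp [253. 187.]
scraper [ 0.5521 -0.0184  0.4889] 0.106
[[ 0.8794  0.4739  0.0442  0.5616]
 [ 0.4748 -0.88   -0.0116 -0.0135]
 [ 0.0334  0.0312 -0.999   0.2074]
 [ 0.      0.      0.      1.    ]]
```

```bash
python3 -m creep '0 -10 5 0.012 0.044 0 0;0 -20 10 0.012 0.044 0 0'
python3 -m creep '36 -40 5 0 0 0.92 0;36 -80 5 0 0 0.92 0;36 -120 5 0 0 0.92 0;36 -160 5 0 0 0.92 0;36 -184 5 0 0 0.92 0;36 -184 5 0 0 0.92 0;36 -184 5 0 0 0.92 0;36 -184 5 0 0 0.92 0;36 -184 5 0 0 0.92 0;36 -184 5 0 0 0.92 0;36 -184 5 0 0 0.92 0'
python3 - <<'E'
from h import *
import json
o=json.load(open('p.json'))
p=wfit('pack',o['pack']); T=wpose(manip.get_state()); print(T.round(4))
for q,z in(('pack',0),('pack_slot',0)):
    for d in manip.spot_point('wrist',q)[:2]: print(q,d['score'],wat_z(np.array(d['centre'])*[512,384],z))
o['pack']=list(p);json.dump(o,open('p.json','w'))
for n in ('top',):
    m=manip.grab_frame(n)
E
```

```text
clock: 16.9
tcp_pos: [0.5607, -0.0338, 0.2149]
orientation: [0.97, 0.245, -0.003, -0.002]
contact_force: [1.4, -0.0, -0.1]
gripper_width: 0.0911
grip_force: 0.0
clock: 17.82
tcp_pos: [0.5969, -0.2177, 0.2203]
orientation: [0.761, 0.649, -0.001, -0.0]
contact_force: [-0.5, 0.7, 0.9]
gripper_width: 0.0913
grip_force: 0.0
[(0.77, array([261., 176.]))] exp [261. 169.]
pack [ 0.5973 -0.2194  1.3954] 0.036
[[ 0.1573  0.9875 -0.0021  0.5971]
 [ 0.9875 -0.1573 -0.0016 -0.2176]
 [-0.0019 -0.0018 -1.      0.2206]
 [ 0.      0.      0.      1.    ]]
pack 0.85 [ 0.59924423 -0.22079787  0.        ]
pack_slot 0.61 [ 0.60569936 -0.17008143  0.        ]
```

```bash
python3 -m creep '0 -2 -40 0 0 -0.018 0;0 -2 -80 0 0 -0.018 0;0 -2 -120 0 0 -0.018 0;0 -2 -155 0 0 -0.018 0;0 -2 -178 0 0 -0.018 0;0 -2 -189 0 0 -0.018 0;0 -2 -189 0 0 -0.018 0;0 -2 -189 0 0 -0.018 1;0 -2 -189 0 0 -0.018 1;0 -2 -189 0 0 -0.018 1;0 -2 -189 0 0 -0.018 1;0 -2 -189 0 0 -0.018 1;0 -2 -189 0 0 -0.018 1;0 -2 -189 0 0 -0.018 1;0 -2 -189 0 0 -0.018 1;0 -2 -189 0 0 -0.018 1;0 -2 -189 0 0 -0.018 1;0 -2 -189 0 0 -0.018 1'
```

```text
clock: 19.57
tcp_pos: [0.5975, -0.2198, 0.0326]
orientation: [0.766, 0.643, -0.001, 0.0]
contact_force: [-1.8, 0.8, 7.5]
gripper_width: 0.0519
grip_force: 30.0
```

```bash
python3 -m creep '0 0 25 0 0 0 1;0 0 60 0 0 0 1;0 20 90 0 0 0.02 1;-12 60 90 0 0 0.037 1;-20 100 90 0 0 0.037 1;-28 140 90 0 0 0.037 1;-36 180 90 0 0 0.037 1;-44 220 90 0 0 0.037 1;-52 260 90 0 0 0.037 1;-60 290 90 0 0 0.037 1;-62 302 90 0 0 0.037 1;-62 302 90 0 0 0.037 1;-62 302 90 0 0 0.037 1'
python3 - <<'E'
from h import *
import json
im=wgrab(); T=wpose(manip.get_state()); print(T.round(4)); print(manip.get_state()['gripper_width'])
for q,z in(('shoe_nose',.03),('pack_home',.03),('cover_hinge',.061),('pack_slot',.09),('dock',0)):
    for d in manip.spot_point('wrist',q)[:2]: print(q,round(d['score'],2),(np.array(d['centre'])*[512,384]).round(1),wat_z(np.array(d['centre'])*[512,384],z).round(4))
# shoe flange edges: fit from dock silhouettes
for q in('dock','pack'):
    for d in manip.silhouettes('wrist',q)[:2]: print(q,d['score'],(np.array(d['bbox'])*[512,384,512,384]).round())
np.save('w.npy',im)
# edge profile rows near deck: columns of strong gradient
g=cv2.cvtColor(im,cv2.COLOR_RGB2GRAY).astype(float)
for r in range(4,70,8):
    dx=np.abs(cv2.GaussianBlur(g,(0,0),1)[r,2:]-cv2.GaussianBlur(g,(0,0),1)[r,:-2]); pk=[i+1 for i in range(121,400) if dx[i]>10 and dx[i]==dx[i-3:i+4].max()]
    print(r,[(c,int(g[r,c-4]),int(g[r,c+4])) for c in pk])
E
```

```text
clock: 20.65
tcp_pos: [0.5349, 0.0826, 0.1217]
orientation: [0.754, 0.657, -0.001, -0.0]
contact_force: [0.5, -0.7, -3.8]
gripper_width: 0.0518
grip_force: 30.0
[[ 0.1367  0.9906 -0.0021  0.5351]
 [ 0.9906 -0.1367 -0.0018  0.082 ]
 [-0.0021 -0.0018 -1.      0.1218]
 [ 0.      0.      0.      1.    ]]
0.05216312679120326
shoe_nose 0.65 [259.8 215.9] [0.5312 0.0596 0.03  ]
pack_slot 0.81 [261.5 145.4] [0.5423 0.1315 0.09  ]
pack_slot 0.45 [262.4 213.3] [0.5364 0.0827 0.09  ]
dock 0.68 [260.4  19.7] [0.5575 0.2482 0.    ]
dock 0.97 [194.   0. 326. 119.]
pack 0.58 [204. 146. 314. 297.]
4 [(151, 150, 141), (155, 139, 147), (160, 148, 134), (195, 133, 48), (236, 75, 255), (280, 255, 76), (322, 71, 200)]
12 [(194, 133, 46), (236, 49, 222), (280, 248, 70), (322, 50, 201)]
20 [(152, 149, 135), (194, 133, 46), (238, 48, 226), (279, 222, 49), (323, 49, 142), (372, 136, 210)]
28 [(153, 149, 135), (194, 135, 45), (247, 44, 227), (270, 223, 46), (323, 51, 142), (374, 137, 210)]
36 [(193, 141, 48), (255, 48, 205), (261, 215, 46), (323, 49, 144), (339, 135, 151), (376, 135, 210), (392, 210, 220)]
44 [(193, 140, 48), (323, 51, 151), (375, 137, 206)]
52 [(193, 140, 49), (323, 52, 150), (377, 145, 204)]
60 [(193, 140, 51), (323, 52, 148), (380, 146, 205)]
68 [(193, 140, 52), (323, 55, 143), (382, 144, 200)]
```

```bash
python3 - <<'E'
from h import *
wgrab(); T=wpose(manip.get_state()); Ti=np.linalg.inv(T)
f=lambda px,z:(Ti@np.append(wat_z(px,z),1))[:2]*1e3
for l,px,z in [('flL',(236.3,8),.045),('flR',(280.2,8),.045),('nose',(258,39),.045),('dkL12',(194.3,12),.03),('dkR12',(322.3,12),.03),('dkL60',(193.2,60),.03),('dkR60',(323.2,60),.03),('dkL100',(193.5,100),.03),('front edge',(258,110),.03)]: print(l,f(px,z).round(1),wat_z(px,z).round(4))
g=cv2.cvtColor(np.load('w.npy'),cv2.COLOR_RGB2GRAY).astype(int)
print(g[25:50,258].tolist()); print(g[95:160,258].tolist()); print(g[95:160,215].tolist())
for r in (152,160,170,180,190,200):
    d=g[r,180:340]; print(r,[int(180+i) for i in np.argsort(-np.abs(np.diff(d)))[:6]])
E
```

```text
flL [163.9 -20. ] [0.5378 0.2468 0.045 ]
flR [163.8  16.8] [0.5743 0.2417 0.045 ]
nose [135.   -1.8] [0.5519 0.2158 0.045 ]
dkL12 [167.8 -59.4] [0.4994 0.2562 0.03  ]
dkR12 [167.6  55.9] [0.6135 0.24   0.03  ]
dkL60 [121.3 -59.4] [0.4929 0.2101 0.03  ]
dkR60 [121.1  55.9] [0.6071 0.194  0.03  ]
dkL100 [ 84.6 -59.2] [0.4881 0.1738 0.03  ]
front edge [74.4 -1.8] [0.5435 0.1558 0.03  ]
[227, 227, 226, 226, 227, 228, 229, 227, 227, 227, 228, 221, 185, 129, 78, 53, 50, 51, 54, 56, 54, 52, 52, 51, 52]
[52, 51, 51, 52, 51, 53, 52, 53, 53, 53, 53, 54, 51, 54, 52, 57, 55, 55, 54, 54, 52, 53, 50, 51, 77, 112, 133, 134, 134, 142, 150, 152, 152, 153, 150, 151, 153, 152, 151, 153, 153, 154, 154, 151, 154, 155, 155, 156, 155, 156, 157, 155, 123, 71, 52, 53, 54, 45, 43, 38, 39, 39, 38, 41, 43]
[54, 53, 53, 54, 55, 57, 53, 55, 56, 54, 55, 56, 56, 56, 55, 55, 55, 57, 57, 57, 58, 57, 56, 52, 63, 103, 120, 121, 120, 124, 132, 135, 134, 134, 134, 135, 134, 132, 134, 135, 135, 135, 138, 137, 136, 139, 139, 142, 141, 131, 86, 47, 49, 52, 58, 61, 63, 61, 61, 62, 61, 60, 56, 52, 54]
152 [209, 208, 310, 309, 210, 308]
160 [209, 210, 309, 310, 208, 308]
170 [203, 204, 315, 316, 332, 318]
180 [203, 202, 318, 315, 316, 204]
190 [204, 203, 315, 314, 316, 327]
200 [204, 314, 315, 205, 313, 203]
```

The shoe is clear in the wrist data: nose at column 258, row 38, and the dock axis 1.7 mm to tool -y with yaw aligned. I'll set the pack on the apron.

```bash
python3 -m creep '4 35 0 0 0 0 1;9 73 0 0 0 0 1;9 73 -20 0 0 0 1;9 73 -40 0 0 0 1;9 73 -52 0 0 0 1;9 73 -57 0 0 0 1;9 73 -59 0 0 0 1;9 73 -60 0 0 0 1;9 73 -60 0 0 0 1;9 73 -60 0 0 0 1'
```

```text
clock: 21.93
tcp_pos: [0.5447, 0.1551, 0.0626]
orientation: [0.754, 0.657, -0.001, 0.0]
contact_force: [-0.4, -0.0, -4.2]
gripper_width: 0.0517
grip_force: 30.0
```

```bash
python3 -m creep '0 0 -0.7 0 0 0 1;0 0 -1 0 0 0 1;0 0 -1 0 0 0 1;0 0 -1 0 0 0 1'; python3 -m creep '0 0 -0.7 0 0 0 1;0 0 -1 0 0 0 1;0 0 -1 0 0 0 1;0 0 -1 0 0 0 1'
```

```text
clock: 22.27
tcp_pos: [0.5448, 0.1551, 0.0625]
orientation: [0.754, 0.657, -0.001, 0.0]
contact_force: [-7.3, -4.3, 19.5]
gripper_width: 0.0518
grip_force: 30.0
clock: 22.6
tcp_pos: [0.5448, 0.1552, 0.0623]
orientation: [0.754, 0.657, -0.001, 0.0]
contact_force: [-15.2, -4.8, 36.3]
gripper_width: 0.0521
grip_force: 30.0
```

Contact with the deck is made. I'll ease the press and start the slide onto the nose.

```bash
python3 -m creep '0 0 1.7 0 0 0 1;0 0 1.7 0 0 0 1;0.7 5 1.7 0 0 0 1;1.4 10 1.7 0 0 0 1;2.1 15 1.7 0 0 0 1;2.7 20 1.7 0 0 0 1;3.4 25 1.7 0 0 0 1;4.1 30 1.7 0 0 0 1;4.1 30 1.7 0 0 0 1'
```

```text
clock: 23.35
tcp_pos: [0.5493, 0.1859, 0.0624]
orientation: [0.754, 0.657, -0.001, 0.0]
contact_force: [-0.8, 2.8, 6.6]
gripper_width: 0.0519
grip_force: 30.0
```

```bash
python3 -m creep '0.8 6 0 0 0 0 1;1.6 12 0 0 0 0 1;2.5 18 0 0 0 0 1;3.3 24 0 0 0 0 1;4.1 30 0 0 0 0 1;4.9 36 0 0 0 0 1;5.7 42 0 0 0 0 1;6.6 48 0 0 0 0 1;6.6 48 0 0 0 0 1'
```

```text
clock: 24.1
tcp_pos: [0.5559, 0.2341, 0.0624]
orientation: [0.754, 0.657, -0.001, 0.0]
contact_force: [-1.3, 2.9, 6.8]
gripper_width: 0.052
grip_force: 30.0
```

```bash
python3 -m creep '0.7 5 0 0 0 0 1;1.4 10 0 0 0 0 1;2.1 15 0 0 0 0 1;2.7 20 0 0 0 0 1;2.7 20 0 0 0 0 1'; python3 -m creep '0.4 3 0 0 0 0 1;0.8 6 0 0 0 0 1;1.1 8 0 0 0 0 1;1.1 8 0 0 0 0 1'
```

```text
clock: 24.52
tcp_pos: [0.5585, 0.2539, 0.0624]
orientation: [0.754, 0.657, -0.001, 0.0]
contact_force: [-3.4, 2.1, 7.3]
gripper_width: 0.0522
grip_force: 30.0
clock: 24.85
tcp_pos: [0.5595, 0.2616, 0.0624]
orientation: [0.754, 0.657, -0.001, 0.0]
contact_force: [-1.8, -0.1, 7.6]
gripper_width: 0.0517
grip_force: 30.0
```

```bash
for i in 1; do python3 -m creep '0.3 2 0 0 0 0 1;0.3 2 0 0 0 0 1' | sed -n 2,4p; python3 -m creep '0.3 2 0 0 0 0 1;0.3 2 0 0 0 0 1'| sed -n 2,4p;  python3 -m creep '0.3 2 0 0 0 0 1;0.3 2 0 0 0 0 1'| sed -n 2,4p; done
python3 - <<'E'
from h import *
im=wgrab(); T=wpose(manip.get_state())
for n in ('wrist',):
  for q,z in(('pack_home',.03),('pack',.03),('latch_left',.05),('latch_right',.05)):
    for d in manip.spot_point(n,q)[:1]: print(q,round(d['score'],2),wat_z(np.array(d['centre'])*[512,384],z).round(4))
E
```

```text
tcp_pos: [0.5598, 0.2636, 0.0624]
orientation: [0.754, 0.657, -0.001, 0.0]
contact_force: [-0.2, -1.5, 6.4]
tcp_pos: [0.56, 0.2655, 0.0624]
orientation: [0.754, 0.657, -0.001, 0.0]
contact_force: [-2.8, -1.8, 7.6]
tcp_pos: [0.5602, 0.2672, 0.0624]
orientation: [0.754, 0.657, -0.001, 0.0]
contact_force: [-4.4, -4.7, 10.8]
pack 0.7 [0.5604 0.2663 0.03  ]Traceback (most recent call last):
  File "<stdin>", line 5, in <module>
ValueError: it knows: block, can, cover_hinge, cover_lip, dock, file, gear, hammer, pack, pack_home, pack_slot, scraper, scraper_tip, shoe_nose, spray, stem_pack, wrench
```

```bash
python3 -m creep '0.3 2 0 0 0 0 1;0.3 2 0 0 0 0 1' | sed -n 2,4p; python3 -m creep '0.3 2 0 0 0 0 1;0.3 2 0 0 0 0 1'| sed -n 2,4p;  python3 -m creep '0.3 2 0 0 0 0 1;0.3 2 0 0 0 0 1'| sed -n 2,4p;python3 -m creep '0.3 2 0 0 0 0 1;0.3 2 0 0 0 0 1'| sed -n 2,4p
```

```text
tcp_pos: [0.5603, 0.2687, 0.0624]
orientation: [0.754, 0.657, -0.002, 0.0]
contact_force: [-5.3, -9.9, 13.4]
tcp_pos: [0.5602, 0.2694, 0.0624]
orientation: [0.754, 0.657, -0.003, 0.001]
contact_force: [-7.1, -23.3, 21.6]
tcp_pos: [0.5604, 0.2708, 0.0623]
orientation: [0.754, 0.657, -0.003, 0.001]
contact_force: [-7.3, -29.5, 21.5]
tcp_pos: [0.5606, 0.2724, 0.0622]
orientation: [0.754, 0.657, -0.003, 0.001]
contact_force: [-5.8, -32.0, 21.3]
```

Force has risen to about 30 N with the pack against the stop (TCP y≈0.269, home predicted at 0.266±0.003). I'll let go, rise and check.

```bash
python3 -m creep '-0.7 -5 0.5 0 0 0 1;-0.7 -5 0.5 0 0 0 0.5;-0.7 -5 0.5 0 0 0 0;-0.7 -5 0.5 0 0 0 0;-0.7 -5 0.5 0 0 0 0;-0.7 -5 0.5 0 0 0 0;-0.7 -5 0.5 0 0 0 0;-0.7 -5 0.5 0 0 0 0;-0.7 -5 30 0 0 0 0;-0.7 -5 70 0 0 0 0;-0.7 -5 110 0 0 0 0;-5 -40 150 0 0 0 0;-7 -60 170 0 0 0 0;-7 -60 170 0 0 0 0'
python3 - <<'E'
from h import *
im=wgrab(); T=wpose(manip.get_state()); np.save('w2.npy',im); Ti=np.linalg.inv(T)
print(T.round(4))
M={k:v.copy() for k,v in MODEL.items() if 0} 
b=[x+[0,0,.03] for x in MODEL['pack']]
L=manip.silhouettes('wrist','pack'); print([(d['score'],(np.array(d['bbox'])*[512,384,512,384]).round()) for d in L])
m=L[0]['pixels'].astype(float); p,f=fit({'wrist':m},b,[.559,.268,1.434]); print('pack',p.round(4),f)
L=manip.silhouettes('wrist','dock'); print([(d['score'],(np.array(d['bbox'])*[512,384,512,384]).round()) for d in L])
for q,z in(('pack_home',.03),('pack',.03),('cover_hinge',.061),('pack_slot',.03),('dock',0)):
    for d in manip.spot_point('wrist',q)[:1]: print(q,round(d['score'],2),wat_z(np.array(d['centre'])*[512,384],z).round(4))
g=cv2.cvtColor(im,cv2.COLOR_RGB2GRAY).astype(int); c=int(round(proj('wrist',[p[0]-.1*.137,p[1]-.1*.99,.03])[0][0])); print('col',c)
for cc in (c-50,c,c+50):
    d=np.diff(cv2.GaussianBlur(g.astype(np.float32),(0,0),1)[:,cc]); print(cc,[(i,int(g[i-3,cc]),int(g[i+3,cc])) for i in range(4,300) if abs(d[i])>8 and abs(d[i])==abs(d[i-3:i+4]).max()])
E
```

```text
clock: 27.33
tcp_pos: [0.5556, 0.2134, 0.2375]
orientation: [0.754, 0.656, 0.002, 0.002]
contact_force: [0.6, -0.0, 0.6]
gripper_width: 0.0913
grip_force: 0.0
[[ 1.387e-01  9.903e-01  3.100e-03  5.551e-01]
 [ 9.903e-01 -1.387e-01 -1.000e-04  2.144e-01]
 [ 3.000e-04  3.000e-03 -1.000e+00  2.349e-01]
 [ 0.000e+00  0.000e+00  0.000e+00  1.000e+00]]
[(0.6, array([232.,  87., 284., 177.])), (0.48, array([390., 238., 402., 247.]))]
pack [0.5592 0.2672 1.4296] 0.027215435695044792
[(0.75, array([178.,   0., 331., 218.])), (0.33, array([276., 275., 328., 299.]))]
pack 0.75 [0.5571 0.2651 0.03  ]
cover_hinge 0.85 [0.5684 0.3361 0.061 ]
col 256
206 [(6, 177, 116), (14, 82, 120), (80, 80, 115), (174, 118, 187), (246, 186, 66), (272, 96, 182)]
256 [(5, 176, 113), (12, 88, 120), (46, 120, 79), (71, 78, 38), (76, 41, 137), (84, 133, 43), (175, 45, 83), (216, 82, 198), (247, 193, 70), (273, 97, 184), (298, 186, 90)]
306 [(7, 177, 104), (14, 83, 120), (24, 118, 78), (133, 122, 188), (246, 183, 67), (274, 87, 251), (297, 246, 91)]
```

```bash
python3 - <<'E'
from h import *
wgrab(); im=np.load('w2.npy'); g=cv2.cvtColor(im,cv2.COLOR_RGB2GRAY)
T=wpose(manip.get_state())
u=np.array([.1367,.9906,0]); pk=np.array([.5592,.2672,0])
s=lambda px,z:round(float((wat_z(px,z)-pk)@u*1e3),1)
print('front edge',s((256,216.5),.03),s((256,216.5),.0),'pack rear',s((256,175.5),.054),s((256,175.5),.104))
for r in (71.5,76.5,84.5,87): print(r,{z:s((256,r),z) for z in(.03,.045,.104)})
for c in (215,235,245,250,262,270,278,300): 
    d=np.diff(cv2.GaussianBlur(g.astype(np.float32),(0,0),1)[:,c]); print(c,[(i,int(g[i-3,c]),int(g[i+3,c])) for i in range(40,225) if abs(d[i])>6 and abs(d[i])==abs(d[i-3:i+4]).max()])
for r in range(60,180,6):
    d=np.diff(cv2.GaussianBlur(g.astype(np.float32),(0,0),.8)[r]); print(r,[(i,int(g[r,i-3]),int(g[r,i+3])) for i in range(190,325) if abs(d[i])>7 and abs(d[i])==abs(d[i-2:i+3]).max()])
# predicted projections of dock features if pack home = current pack
for x,y,z in((50,31,52),(50,-31,52),(50,36,52),(50,-36,52),(72,0,45),(-100,0,30),(-100,58,30),(-100,-58,30)):
    P=pk+u*(x-20)/1e3+np.array([-u[1],u[0],0])*y/1e3+[0,0,z/1e3]; print((x,y,z),proj('wrist',P).round(1))
E
```

```text
front edge -115.2 -126.1 pack rear -54.4 -43.8
71.5 {0.03: 72.3, 0.045: 70.2, 0.104: 61.8}
76.5 {0.03: 65.9, 0.045: 64.0, 0.104: 56.7}
84.5 {0.03: 55.8, 0.045: 54.3, 0.104: 48.6}
87 {0.03: 52.6, 0.045: 51.3, 0.104: 46.1}
215 [(60, 120, 80), (66, 80, 118), (72, 118, 73), (100, 53, 80), (107, 85, 49), (178, 50, 90), (216, 94, 183)]
235 [(57, 119, 80), (71, 77, 39), (76, 41, 136), (84, 136, 45), (175, 46, 87), (216, 90, 189)]
245 [(53, 120, 81), (71, 77, 39), (76, 41, 137), (84, 136, 43), (175, 45, 85), (216, 87, 188)]
250 [(50, 120, 77), (71, 81, 39), (76, 40, 138), (84, 137, 44), (175, 43, 82), (216, 85, 195)]
262 [(43, 120, 76), (71, 80, 42), (76, 40, 136), (84, 135, 44), (171, 45, 74), (175, 73, 82), (216, 78, 191)]
270 [(71, 79, 39), (76, 40, 135), (84, 134, 42), (169, 47, 79), (216, 78, 191)]
278 [(71, 78, 42), (76, 40, 138), (84, 135, 42), (216, 75, 188)]
300 [(67, 79, 133), (73, 133, 65), (89, 45, 127), (118, 133, 52), (155, 75, 109), (171, 90, 121), (187, 117, 163), (203, 123, 172)]
60 [(196, 183, 119), (213, 82, 119), (313, 74, 126)]
66 [(199, 112, 79), (310, 71, 124)]
72 [(20
[... 789 characters left out ...]
, 45), (300, 47, 108)]
132 [(210, 115, 45), (300, 52, 112), (306, 112, 159), (312, 159, 201)]
138 [(210, 115, 47), (301, 51, 188)]
144 [(210, 116, 44), (300, 60, 189)]
150 [(210, 117, 47), (287, 44, 70), (301, 73, 193), (313, 180, 199)]
156 [(210, 120, 43), (284, 46, 71), (300, 72, 195)]
162 [(211, 122, 48), (300, 73, 196)]
168 [(211, 119, 48), (280, 45, 72), (301, 70, 197)]
174 [(206, 118, 185), (211, 178, 45), (220, 47, 84), (231, 84, 43), (300, 74, 189)]
(50, 31, 52) [[233.  104.7]]
(50, -31, 52) [[286.2 104.7]]
(50, 36, 52) [[228.8 104.7]]
(50, -36, 52) [[290.5 104.8]]
(72, 0, 45) [[259.6  86.4]]
(-100, 0, 30) [[259.6 219.9]]
(-100, 58, 30) [[216.5 219.6]]
(-100, -58, 30) [[302.7 219.8]]
```

```bash
python3 -m creep '0 0 0 0 0 0 0;0 0 0 0 0 0 0;0 0 0 0 0 0 0;0 0 0 0 0 0 0'
python3 - <<'E'
from h import *
im=wgrab(); g=cv2.cvtColor(im,cv2.COLOR_RGB2GRAY).astype(int); print(W.T[:3,3])
print('L'); 
for r in range(88,122,2): print(r,' '.join('%3d'%v for v in g[r,208:240]),'|',' '.join('%3d'%v for v in g[r,272:304]))
u=np.array([.1367,.9906,0]);v=np.array([-u[1],u[0],0]); pk=np.array([.5592,.2672,0])
b=[x+[0,0,.03] for x in MODEL['pack']]
L=manip.silhouettes('wrist','pack')[0]; m=L['pixels'].astype(float); p,f=fit({'wrist':m},b,[.559,.268,1.434]); print('pack',p.round(4),f)
for c in(235,245,270): 
    d=np.diff(cv2.GaussianBlur(g.astype(np.float32),(0,0),1)[:,c]); print(c,[(i,int(g[i-3,c]),int(g[i+3,c])) for i in range(40,225) if abs(d[i])>6 and abs(d[i])==abs(d[i-3:i+4]).max()])
pk=np.array([p[0],p[1],0])
for x,y,z in((-48,0,104),(48,0,104),(30,31,54),(30,-31,54),(30,28,54),(30,-28,54),(-120,0,30),(-50,31,54),(-50,-31,54),(50,31,54)): print((x,y,z),proj('wrist',pk+u*x/1e3+v*y/1e3+[0,0,z/1e3]).round(1).tolist())
E
```

```text
clock: 28.12
tcp_pos: [0.5538, 0.2154, 0.2315]
orientation: [0.754, 0.657, -0.001, -0.0]
contact_force: [-0.9, -0.3, -1.3]
gripper_width: 0.0911
grip_force: 0.0
[0.56359467 0.28612043 0.40353244]
L
88 113 117 119 115  90  53  44  47  48  49  48  47  49  47  51  46  43  45  44  42  44  41  43  40  41  40  37  40  44  46  41  45 |  43  44  43  43  42  44  43  41  42  42  42  39  37  41  44  42  45  48  46  49  47  45  45  48  48  48  46  47  47  48  46  43
90 117 123 132 132 128 116  96  64  53  48  49  48  46  49  48  47  46  43  46  42  42  47  50  47  44  40  43  43  48  49  48  48 |  48  46  45  47  46  45  45  47  48  48  46  39  38  39  47  47  47  48  48  45  47  48  47  45  46  45  49  47  47  51  57  75
92 114 126 134 135 135 128 105  80  69  56  50  47  49  49  47  47  44  47  51  50  46  47  47  47  46  42  39  43  47  48  49  49 |  48  47  47  50  44  48  45  43  50  46  47  41  38  45  46  44  45  48  43  46  48  46  47  48  48  44  47  49  54  64  83 120
94 117 127 134 135 136 133 107  80  70  56  43  45  44  44  46  47  47  46  43  44  45  46  46  48  45  42  38  42  48 
[... 3469 characters left out ...]
  39  43  43  44  44  45  43  46  45  46  46  48  50  49  47  57  66  86 118
pack [0.5591 0.267  1.4259] 0.019382401078270918
235 [(56, 122, 80), (71, 83, 42), (77, 42, 138), (85, 137, 40), (178, 42, 87), (219, 90, 191)]
245 [(53, 122, 90), (71, 79, 41), (77, 41, 139), (85, 135, 41), (178, 44, 85), (219, 88, 194)]
270 [(72, 77, 42), (77, 40, 137), (85, 137, 44), (169, 46, 79), (219, 79, 196)]
(-48, 0, 104) [[258.6, 179.3]]
(48, 0, 104) [[258.6, 85.2]]
(30, 31, 54) [[232.2, 104.7]]
(30, -31, 54) [[285.5, 104.7]]
(30, 28, 54) [[234.8, 104.7]]
(30, -28, 54) [[283.0, 104.7]]
(-120, 0, 30) [[259.0, 219.7]]
(-50, 31, 54) [[233.1, 171.8]]
(-50, -31, 54) [[284.7, 171.8]]
(50, 31, 54) [[232.1, 87.8]]
```

The pack is measured within about 0.5 mm of home, and both rollers sit about 2 mm inside the base sides at the notches. I'll move clear, check the cover, scraper and other objects, and hand in.

```bash
python3 -m creep '-3 -20 30 0 0 0 0;-5 -40 60 0 0 0 0;-9 -70 80 0 0 0 0;-9 -70 80 0 0 0 0;-9 -70 80 0 0 0 0'
python3 - <<'E'
from h import *
import json
o=json.load(open('p.json')); coverfit(o['dock'])
manip.grab_frame('scene')
for q in ['scraper','file','can','stem_pack','wrench','block','hammer']:
    for d in manip.spot_point('scene',q)[:1]: print(q,round(d['score'],2),(np.array(d['centre'])*[512,384]).round(1))
print(manip.get_state()['clock'])
E
```

```text
clock: 28.63
tcp_pos: [0.5452, 0.1446, 0.3129]
orientation: [0.755, 0.656, -0.0, 0.001]
contact_force: [-1.4, -0.1, 0.6]
gripper_width: 0.0913
grip_force: 0.0
top 0.54 [(np.float64(10.355678875323713), np.float64(1.2000000000000006)), (np.float64(10.648242693303734), np.float64(1.2500000000000004)), (np.float64(10.978172401035884), np.float64(1.3000000000000007))]
scene 0.68 [(np.float64(0.6916099071207431), np.float64(1.850000000000001)), (np.float64(0.705546218487395), np.float64(1.9000000000000012)), (np.float64(0.7196107916850951), np.float64(1.8000000000000012))]
scraper 0.89 [338.3 167.6]
file 0.48 [299.1 188.6]
stem_pack 0.86 [139.1 212.6]
wrench 0.5 [227.  188.3]
block 0.9 [264.6 259.8]
hammer 0.85 [198.1 254.7]
29.2333
```

```bash
python3 -c "
from cell import manip
print(manip.finish_job())"
```

```text
the job is handed in; nothing more can be done
None
```

The job is handed in at about 29 s. The blade levered the cover open to about 1.85 rad, and the scraper lies flat back in its place. The pack is slid home and released, with both latches measured as snapped in. On the way in, the blade once struck the dock's front edge (about 20 N) and slipped in the grip before I corrected it.

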